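# Stand the net gauge back in its slot

### The arm

A 7-joint arm with a two-finger parallel gripper is mounted at the origin on the work surface. World frame = base frame: x ahead of the robot, y to its left, z up, the work surface at z = 0. Lengths are in m, angles in rad, forces in N, time in s.
With the tool pointing down it reaches from about 0.425 to 0.875 m from the base axis. Payload 4.7 kg.
Tool frame: the origin (TCP) lies between the finger pads; the fingertips stand 11 mm ahead of it and the grasp point (between the pads) lies 8 mm behind it; z points along the fingers, y is the line along which they close (so a half turn about z gives the same grasp; the last joint's range is limited). The gripper opens to 87 mm and grips with 3 to 60 N. Pads are 19 mm wide; open, the fingers measure 117 mm over their backs; the gripper's body (75 mm by 190 mm) begins 51 mm behind the grasp point.
Start: joints at [1.253, 0.321, -0.07, 1.45, 0.023, 1.371, -0.057], TCP at [0.212, -0.615, 0.234] pointing down, gripper open.
Joint ranges: [-2.86, 2.86], [-0.3, 2.09], [-1.38, 1.24], [0.06, 2.45], [-1.56, 4.7], [0.09, 2.05], [-2.69, 2.69]. Speed limits (rad/s): [2.57, 2.57, 3.14, 3.14, 3.14, 3.14, 3.14].

### API

Orientations are given as a rotation vector (axis times angle).
In Python, from bench import ctrl gives the robot as it stands. The module is installed in compiled form; this text tells all that it offers.
- The arm moves only by the shell command python3 -m inch 'ROWS' [FORCE]. ROWS is JSON, a list of rows, each an object with "slide": the shift along the tool's x, y, z scaled (see below), a list of three; "angular": the turn, a rotation vector about the tool's x, y, z scaled (see below), a list of three; "claw": the opening, from -1 (shut) to 1 (fully open). In form: [{"slide": [tx, ty, tz], "angular": [rx, ry, rz], "claw": claw}, ...]. A call has 1 to 10 rows; each row is the pose to reach, as a shift and turn from the pose commanded when the call began, along the tool's axes at that moment; what a row does not reach only later rows make up. The controller multiplies each number of a shift by 0.25 m and each number of a turn by 30 degrees. A row lasts 1/10 s, in which the tool goes at most 50 mm and 8.59 degrees, less where a joint would pass 70% of its speed; a pose out of reach is approached as far as the arm can. A call with a number of a shift or a turn outside -1 to 1 is refused whole. A call with a gripper value outside its range is refused whole. The fingers move at their own pace and stop on an object; FORCE is the grip in N (left out, the last holds). Time passes only in rows, so rows that repeat a pose let the fingers close. It gives the time, the measured TCP pose, the force, the opening and the grip force at its end, in the units of the state.
- ctrl.get_state(): the state, without advancing time (a new reading comes with each control period).
- ctrl.get_image(name): name is "scene" or "top" or "wrist"; returns a dict with "color" (400x640x3 uint8, red, green, blue), "depth" (400x640 float32, m along the optical axis (not along the pixel's ray), 0 where there is no reading), "camera_matrix" (3x3 intrinsics, pixels), "dist_coeffs" ([k1, k2, p1, p2, k3] as OpenCV has them; the pictures are not rectified), "extrinsics" (4x4, takes a point from camera to world coordinates); the wrist camera has in their place "tool_from_camera" (4x4, takes a point from camera to tool coordinates, whose origin is the TCP and whose axes are the flange's). Camera axes: x right, y up, looking along -z (the intrinsics and any distortion apply to the point x, -y, -z); pixel columns grow to the right and rows downward; lengths in m; the calibration is good to about 2 mm. A picture is of the moment at which its call begins: read the wrist's pose just before it.
- ctrl.close_job(): hands the job in; it is judged then, once.
Trained networks look in the newest picture that a camera, given by its name, has taken for a name from the list of things; names that differ only in an ending like _2 or _b are one class to them, and where a whole thing is asked for, a point or a joint stands for the part that bears it (a point fixed in the world has none). Each returns a list of dicts, best first, with "confidence" (0 to 1); they miss things now and then, are a little off and sometimes report something else, mostly with a low value. They report only what shows in the picture. A call takes as long as a camera call. They do not tell look-alikes from the thing itself.
- ctrl.find_in(query, camera): "bbox" ([centre column, centre row, width, height] in pixels, round what is visible of it).
- ctrl.outline_of(query, camera): "mask" (400x640 bool, what is visible of it) and "bbox" ([centre column, centre row, width, height] in pixels, round what is visible of it).
The state is a dict: "time": time; "joint_positions": joint angles; "qd": joint speeds; "joint_torque": joint torques, N m; "position": TCP position; "tool_rot": TCP orientation; "ft_force": force on the tool from outside, world axes, zero at the start; "torque": the same for the moment, N m; "grip_width": opening from 0.0 (shut) to 1.0 (fully open); "grip_force": force on a finger pad.
Only numpy, scipy, OpenCV 4.12 (cv2) and the standard library are available. Lean on these libraries where they do the work, as an engineer would, in place of code of your own. Each camera call takes 0.05 s, during which the arm holds its last target. There are 200 camera calls.

### The job

Take the horn-handled net gauge off its sloping rest and stand it upright, handle up, in the slot of the rack block, feeling for the tall fence behind the slot, and press it down past the spring catch until it is fully home and the catch clicks into its window. Let go and leave the cleat, buoy, fish scale and screwdriver on the table where they are.

Things in the scene. Friction and masses are not known exactly. Their poses are not given: they have to be found in the camera images.
- gauge: Net gauge: aluminium blade 6 mm thick (own x), 44 wide (y), 102 long (z), rounded foot; horn handle 18 thick (x), 26 wide (y), z 100 to 160. Origin: middle of the foot edge, own z towards the handle. Window for the catch, 22 wide, at z 12 to 25. 120 g. Starts on the rest, handle up, leaning about 35 degrees. Both faces alike: either way round will do.
- gauge_grip (a point): Centre of the gauge's handle, 130 mm up from its foot; at the start it sticks out over the rest's upper end with air all round, so that it can be taken along its own slanting axis.
- rest: Fixed sloping wooden rest under the gauge at the start; base 140 x 74 mm, 90 mm high. Origin: at table height, 22 mm to +x of the base's middle; the board rises towards its own -x, where the handle overhangs.
- rack: Fixed blue tray, 150 mm (own x) by 100 (y), origin under it, z up. A fixed wooden block stands on it; its slot lies along own y, centred at y = 0, but anywhere within 10 mm either side of x = 0: see or feel for it. Slot 52 mm long, 9 wide, floor at z 14; front jaw (light, -x side, 30 thick) and slot ends reach z 54.
- rack_fence (a point): Top middle of the block's tall dark fence as it would stand with the slot at the tray's x = 0 (the real one is up to 10 mm off along x). Top at z 88 mm, 24 thick; its front face, 12 mm to -x of here, is the slot's back wall. A blade held over the jaw, foot at z 58 to 80, moved along the tray's +x, meets it: then it is over the slot, 3 mm play.
- detent (a joint): Sprung catch, a brass roller at z 32.5 mm in the slot's jaw: how far (m) it is pushed back. 0: out (slot empty, or gauge home with the roller in its window); 0.0025 to 0.0055: riding on the blade. Pushing the gauge past it takes about 5 to 10 N; its weight is not enough.
- cleat: Bystander: cast-bronze boat cleat, 148 mm long, 46 mm high, 0.55 kg, on the table between rest and rack; origin under its middle, long along own x.
- buoy_a: Bystander: orange plastic net buoy standing on end, 92 mm across, 90 mm high; origin under it.
- scale: Bystander: brass spring fish scale lying flat, about 215 mm long with ring and hook, 16 mm thick; origin under its middle, long along own x.
- driver: Bystander: screwdriver lying on the table at the robot's left.
Not all that is in view belongs to the job. There is more than one size of the gauge; the one meant has the size given above.

How it is judged:
At the end, for the whole second after the job is handed in: The gauge stands at rest in the slot, handle up and within 0.1 rad of upright, its foot on the slot floor (less than 4 mm above it, and within 17 mm of the tray's centre seen from above), and the catch is out in its window (pushed back less than 1.5 mm) (z of gauge in the frame of rack below 0.018 m and horizontal distance between gauge and rack below 0.017 m and angle between gauge's own z axis and vertical below 0.1 rad and value of joint detent below 0.0015 m and linear speed of gauge below 0.02 m/s); the robot touches nothing.
It fails at once if a bystander (cleat, buoy on the table, fish scale or screwdriver) is shifted by more than 30 mm (distance of any of cleat, buoy_a, scale, driver from where it was at the start of the episode above 0.03 m).
It also fails if it takes over 48 s, if anything falls off the work surface, if the arm or the gripper's body presses on something with over 40 N, if the wrist force passes 120 N, or if a joint passes its speed limit or range.

## Working session

There is one attempt and no reset: what is moved stays moved. The work goes in short steps, Python scripts to look and compute and a shell command to move; the robot and the scene stay as the last step left them, time stands still between calls to the robot, and variables do not carry over. Pictures are saved under pics/ and viewed, at most 10 in all, crops included, and the job is handed in when it is done.

```bash
mkdir -p pics
cat > h.py <<'E'
import numpy as np, cv2
from scipy.spatial.transform import Rotation as R
from bench import ctrl
def cam(name):
    s=ctrl.get_state(); d=ctrl.get_image(name)
    if 'extrinsics' in d: T=np.array(d['extrinsics'])
    else:
        W=np.eye(4);W[:3,:3]=R.from_rotvec(s['tool_rot']).as_matrix();W[:3,3]=s['position']
        T=W@np.array(d['tool_from_camera'])
    d['T']=T; return d
def cloud(d):
    K=np.array(d['camera_matrix']);D=np.array(d['dist_coeffs'])
    h,w=d['depth'].shape
    uv=np.stack(np.meshgrid(np.arange(w),np.arange(h)),-1).reshape(-1,1,2).astype(np.float32)
    n=cv2.undistortPoints(uv,K,D).reshape(h,w,2); z=d['depth']
    p=np.stack([n[...,0]*z,-n[...,1]*z,-z],-1)
    return p@d['T'][:3,:3].T+d['T'][:3,3]
def save(d,f): cv2.imwrite('pics/'+f,d['color'][...,::-1])
E
python3 - <<'E'
from h import *
for c in ('scene','top'):
    d=cam(c); P=cloud(d); save(d,c+'0.png'); np.savez(c+'0.npz',P=P,depth=d['depth'],color=d['color'])
    print(c,d['T'][:3,3].round(3))
    for q in ('gauge','gauge_grip','rest','rack','detent','cleat','buoy_a','scale','driver'):
        for r in ctrl.outline_of(q,c)[:3]:
            m=r['mask']&(d['depth']>0); p=P[m]
            if len(p): print(q,round(r['confidence'],2),np.round(r['bbox']),np.median(p,0).round(3),np.percentile(p,2,0).round(3),np.percentile(p,98,0).round(3))
s=ctrl.get_state();print(s)
E
```

```text
scene [1.303 0.181 0.719]
gauge 0.84 [274. 255.  41.   9.] [ 0.601 -0.107  0.007] [ 0.583 -0.158  0.   ] [ 0.622 -0.048  0.016]
gauge 0.81 [234. 208.  17.  56.] [ 0.516 -0.246  0.082] [ 0.47  -0.266  0.027] [ 0.556 -0.223  0.154]
gauge 0.64 [266. 198.  28.  17.] [ 0.335 -0.221  0.007] [ 0.302 -0.263  0.001] [ 0.365 -0.164  0.016]
gauge_grip 0.79 [275. 257.  43.   9.] [ 0.601 -0.106  0.007] [ 0.583 -0.157  0.   ] [ 0.621 -0.048  0.016]
gauge_grip 0.71 [234. 207.  16.  50.] [ 0.515 -0.246  0.08 ] [ 0.288 -0.346 -0.   ] [ 0.557 -0.222  0.154]
gauge_grip 0.44 [267. 201.  30.  13.] [ 0.338 -0.211  0.007] [ 0.304 -0.26  -0.   ] [ 0.365 -0.162  0.016]
rest 0.87 [240. 225.  31.  40.] [ 0.539 -0.221  0.011] [ 0.436 -0.265  0.001] [ 0.574 -0.204  0.092]
rack 0.8 [385. 272.  41.  46.] [0.658 0.205 0.008] [0.555 0.161 0.002] [0.682 0.258 0.019]
cleat 0.59 [315. 229.  15.  35.] [ 0.502 -0.005  0.039] [ 0.434 -0.025  0.003] [0.567 0.006 0.045]
buoy_a 0.71 [188. 215.  32.  35.] [ 0.539 -0.395  0.065] [ 0.475 -0.468 -0.   ] [ 0.561 -0.367  0.091]
scale 0.65 [475. 274.  30.  42.] [0.57  0.438 0.015] 
[... 1406 characters left out ...]
: array([ 1.25309336,  0.32099082, -0.07009494,  1.45048445,  0.02259263,
        1.37079302, -0.05688505]), 'qd': array([-1.39062905e-03, -9.52165437e-05, -1.02671115e-03,  2.45638463e-03,
       -1.68857013e-03,  8.12094672e-04, -2.35556803e-03]), 'joint_torque': array([ 3.07616665e-04, -4.91116226e+01, -4.02740277e-01, -3.12783051e+01,
       -6.37137727e-02,  3.35602916e-02, -4.99292895e-06]), 'position': array([ 0.2117222 , -0.61458185,  0.23360027]), 'tool_rot': array([ 3.09833657e+00,  5.18830541e-01, -2.88006921e-05]), 'ft_force': array([-0.3985129 ,  0.4198295 , -0.05225491]), 'torque': array([0.02874909, 0.00685694, 0.04548731]), 'grip_force': 0.0, 'grip_width': 1.0010939453505976}
```

Run:
```python
from h import *
a=np.load('scene0.npz')['color'];b=np.load('top0.npz')['color']
A=cv2.resize(a[170:320,150:520],None,fx=2.15,fy=2,interpolation=3);B=cv2.resize(b[130:290,160:480],None,fx=2.5,fy=1.8,interpolation=3)
w=min(A.shape[1],B.shape[1],800)
im=np.vstack([A[:,:w],B[:,:w]])[:600];cv2.imwrite('pics/ov.png',im[...,::-1]);print(im.shape)
c=cv2.resize(a[170:245,210:290],None,fx=7,fy=7,interpolation=3);cv2.imwrite('pics/crop.png',c[...,::-1])
```

```text
(588, 796, 3)
```

View pics/ov.png

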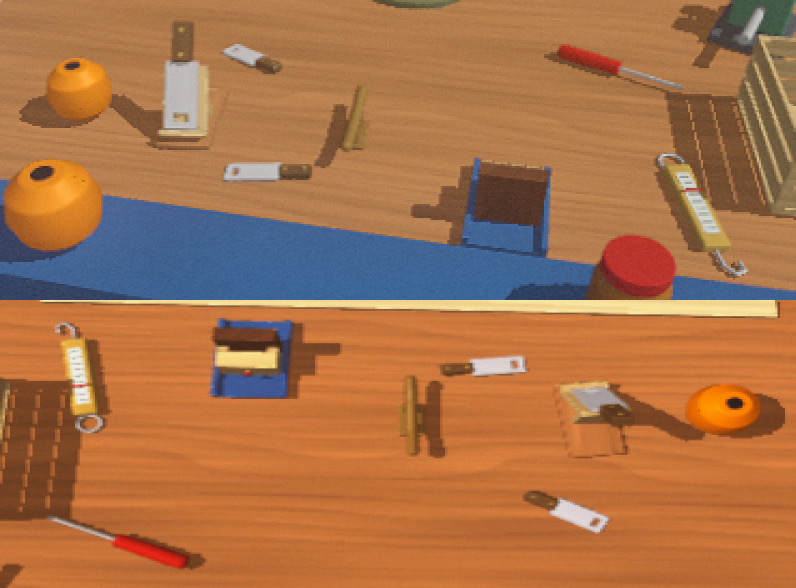

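View pics/crop.png

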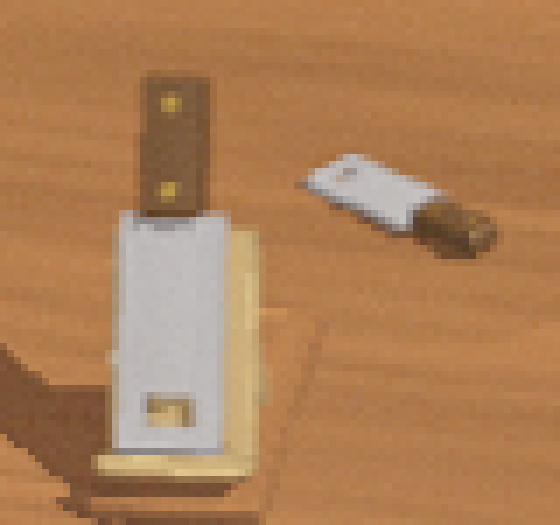

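```bash
cat >> h.py <<'E'
def rel(Tc,Tg):  # shift & turn units in the tool frame of Tc
    return ((Tc[:3,:3].T@(Tg[:3,3]-Tc[:3,3]))/0.25).round(4),(R.from_matrix(Tc[:3,:3].T@Tg[:3,:3]).as_rotvec(degrees=True)/30).round(4)
def cur():
    s=ctrl.get_state();W=np.eye(4);W[:3,:3]=R.from_rotvec(s['tool_rot']).as_matrix();W[:3,3]=s['position'];return W
def pose(p,yx,tilt=0):
    """tool pointing down, tool y at world yaw yx; tilt: lean, tool z towards +y-axis side"""
    W=np.eye(4);y=np.array([np.cos(yx),np.sin(yx),0]);z=np.array([0,0,-1.]);x=np.cross(y,z)
    W[:3,:3]=np.c_[x,y,z]@R.from_euler('x',tilt).as_matrix();W[:3,3]=p;return W
E
python3 - <<'E'
from h import *
for c in ('scene0','top0'):
    f=np.load(c+'.npz');P=f['P'].reshape(-1,3)
    # gauge: points well above the rest's board
    m=(abs(P[:,0]-.5)<.08)&(abs(P[:,1]+.247)<.06)&(P[:,2]>.012)
    q=P[m]
    h=q[q[:,2]>.11]; print(c,'handle n',len(h),h.mean(0).round(4),h.min(0).round(3),h.max(0).round(3))
    u,s,v=np.linalg.svd(h-h.mean(0));print(v.round(3))
    # rack
    m=(abs(P[:,0]-.605)<.12)&(abs(P[:,1]-.205)<.1);q=P[m]
    for lo,hi in ((.002,.025),(.045,.06),(.08,.095)):
        t=q[(q[:,2]>lo)&(q[:,2]<hi)]
        if len(t)>5: print(lo,len(t),t.min(0).round(3),t.max(0).round(3),np.array(cv2.minAreaRect((t[:,:2]*1000).astype(np.float32))[0]).round(1),cv2.minAreaRect((t[:,:2]*1000).astype(np.float32))[1:])
print(np.array(ctrl.get_image('wrist')['tool_from_camera']).round(3))
Tg=pose([.44,-.25,.33],np.radians(-20))
print(cur().round(3)); print(rel(cur(),Tg))
E
```

```text
scene0 handle n 189 [ 0.4867 -0.2484  0.1342] [ 0.456 -0.264  0.11 ] [ 0.506 -0.236  0.16 ]
[[ 0.597  0.036 -0.801]
 [ 0.261 -0.953  0.152]
 [ 0.759  0.3    0.578]]
0.002 999 [0.485 0.106 0.002] [0.684 0.304 0.025] [584.9 204.9] ((198.94248962402344, 198.4921417236328), 0.10363119095563889)
0.045 153 [0.571 0.17  0.045] [0.639 0.25  0.06 ] [606.4 211. ] ((80.22637939453125, 67.7420654296875), 88.15032196044922)
0.08 285 [0.611 0.17  0.08 ] [0.639 0.25  0.091] [625.4 210. ] ((79.90008544921875, 27.266569137573242), 89.09069061279297)
top0 handle n 132 [ 0.4783 -0.2504  0.142 ] [ 0.456 -0.271  0.111] [ 0.502 -0.232  0.164]
[[-0.637 -0.133  0.76 ]
 [ 0.309 -0.946  0.094]
 [-0.706 -0.294 -0.644]]
0.002 1545 [0.485 0.105 0.002] [0.725 0.305 0.025] [605.  205.1] ((199.41921997070312, 239.86671447753906), 89.97187805175781)
0.045 295 [0.571 0.17  0.045] [0.631 0.25  0.06 ] [599.1 208.9] ((58.753807067871094, 81.80879211425781), 3.601213216781616)
0.08 196 [0.61 0.17 0.08] [0.636 0.249 0.095] [622.7 209.5] ((78.74463653564453, 25.453603744506836), 89.26514434814453)
[[ 0.001  0.967  0.253  0.07 ]
 [ 1.    -0.001  0.     0.001]
 [ 0.001  0.253 -0.967 -0.151]
 [ 0.     0.     0.     1.   ]]
[[ 0.945  0.326 -0.     0.212]
 [ 0.326 -0.945 -0.    -0.615]
 [-0.     0.    -1.     0.234]
 [ 0.     0.     0.     1.   ]]
(array([ 1.3384, -1.0813, -0.3857]), array([ 1.0000e-04,  1.0000e-04, -1.6997e+00]))
```

```bash
python3 -m inch '[{"slide":[0.2,-0.15,-0.2],"angular":[0,0,-0.25],"claw":1},{"slide":[0.45,-0.35,-0.38],"angular":[0,0,-0.5],"claw":1},{"slide":[0.7,-0.55,-0.38],"angular":[0,0,-0.75],"claw":1},{"slide":[0.9,-0.7,-0.38],"angular":[0,0,-1],"claw":1},{"slide":[0.9,-0.7,-0.38],"angular":[0,0,-1],"claw":1},{"slide":[0.9,-0.7,-0.38],"angular":[0,0,-1],"claw":1},{"slide":[0.9,-0.7,-0.38],"angular":[0,0,-1],"claw":1}]'
python3 - <<'E'
from h import *
print(rel(cur(),pose([.44,-.25,.33],np.radians(-20))))
E
```

```text
time: 1.75
position: [0.3727, -0.3695, 0.3307]
tool_rot: [2.85, 1.318, 0.005]
ft_force: [-0.1, 0.6, 0.4]
grip_width: 1.001
grip_force: 0.0
(array([ 0.5388, -0.1044,  0.0035]), array([ 0.0071, -0.0032, -0.6786]))
```

```bash
python3 -m inch '[{"slide":[0.27,-0.05,0],"angular":[0,0,-0.3],"claw":1},{"slide":[0.54,-0.1,0],"angular":[0,0,-0.68],"claw":1},{"slide":[0.54,-0.1,0],"angular":[0,0,-0.68],"claw":1},{"slide":[0.54,-0.1,0],"angular":[0,0,-0.68],"claw":1},{"slide":[0.54,-0.1,0],"angular":[0,0,-0.68],"claw":1},{"slide":[0.54,-0.1,0],"angular":[0,0,-0.68],"claw":1}]'
python3 - <<'E'
from h import *
d=cam('wrist');P=cloud(d);save(d,'w1.png');np.savez('w1.npz',P=P,color=d['color'],T=d['T'],depth=d['depth'])
print(cur().round(3)[:3,3])
for r in ctrl.outline_of('gauge','wrist')[:3]:
    m=r['mask']&(d['depth']>0);p=P[m];print(r['confidence'],np.round(r['bbox']),np.median(p,0).round(3),p.min(0).round(3),p.max(0).round(3))
    np.save('m_%d.npy'%round(r['bbox'][0]),r['mask'])
q=P.reshape(-1,3);m=(abs(q[:,0]-.5)<.08)&(abs(q[:,1]+.247)<.06)&(q[:,2]>.11)
h=q[m];u,s,v=np.linalg.svd(h-h.mean(0),full_matrices=False);print(len(h),h.mean(0).round(4),h.min(0).round(3),h.max(0).round(3),v.round(3))
print(rel(cur(),pose([.54,.21,.33],0)))
E
```

```text
time: 2.35
position: [0.4362, -0.2592, 0.3284]
tool_rot: [2.585, 1.785, -0.001]
ft_force: [-0.5, 0.2, 0.9]
grip_width: 0.999
grip_force: 0.0
[ 0.436 -0.259  0.328]
0.96 [362. 156.  58.  66.] [ 0.505 -0.25   0.102] [ 0.459 -0.305 -0.002] [ 0.559 -0.222  0.16 ]
0.61 [253. 167.  20.  66.] [ 0.335 -0.219  0.007] [ 0.297 -0.271 -0.002] [ 0.368 -0.164  0.016]
0.59 [385.  42.  44.  77.] [ 0.599 -0.109  0.007] [ 0.583 -0.164 -0.002] [ 0.623 -0.044  0.018]
68205 [ 0.4754 -0.2433  0.4215] [ 0.42  -0.307  0.111] [ 0.535 -0.195  0.479] [[ 0.311 -0.391 -0.867]
 [ 0.804 -0.378  0.459]
 [ 0.506  0.84  -0.197]]
(array([ 1.9021, -0.2777, -0.0069]), array([-7.000e-04,  4.000e-04, -6.927e-01]))
```

View pics/w1.png

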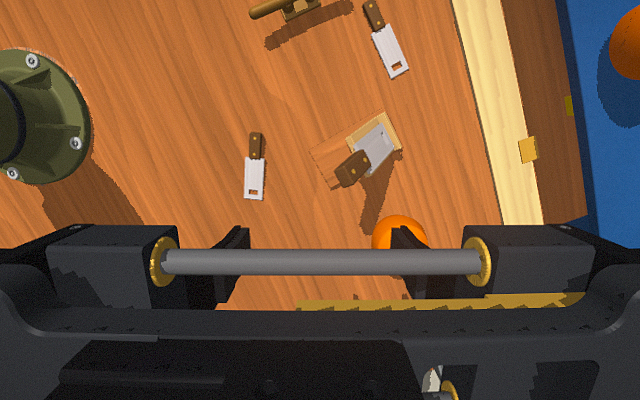

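Run:
```python
from h import *
C=[]
for c in ('scene0','top0','w1'):
    f=np.load(c+'.npz');P=f['P'].reshape(-1,3);col=f['color'].reshape(-1,3).astype(float)
    m=(abs(P[:,0]-.5)<.08)&(abs(P[:,1]+.247)<.05)&(P[:,2]>.02)&(P[:,2]<.2)
    sat=(col.max(1)-col.min(1))/(col.max(1)+1)
    b=P[m&(sat<.2)&(col.max(1)>110)];h=P[m&(P[:,2]>.115)&(P[:,2]<.17)]
    # blade plane
    for _ in range(5):
        c0=np.median(b,0);u,s,v=np.linalg.svd(b-b.mean(0),full_matrices=False);r=(b-b.mean(0))@v[2];b=b[abs(r)<max(2*np.std(r),.001)]
    n=v[2]*np.sign(v[2,2]);pc=b.mean(0)
    # in-plane rectangle
    uz=np.array([0,0,1.])-n*n[2];uz/=np.linalg.norm(uz);uy=np.cross(uz,n)
    q=np.c_[(b-pc)@uz,(b-pc)@uy].astype(np.float32)
    rc=cv2.minAreaRect(q*1000)
    print(c,'blade n',len(b),n.round(3),'lean',np.degrees(np.arcsin(n[2])).round(1),'yaw n',np.degrees(np.arctan2(n[1],n[0])).round(1),'c',pc.round(4),'rect',np.round(rc[0],1),np.round(rc[1],1),round(rc[2],1), 'uz',uz.round(3))
    ctr=pc+uz*rc[0][0]/1000+uy*rc[0][1]/1000
    print('  blade rect centre',ctr.round(4),'handle pts along uz,uy,n rel pc: ',len(h),(np.percentile((h-pc)@uz,[2,98])*1e3).round(1),(np.percentile((h-pc)@uy,[3,97])*1e3).round(1),(np.percentile((h-pc)@n,[3,50,97])*1e3).round(1))
```

```text
scene0 blade n 413 [0.809 0.126 0.574] lean 35.0 yaw n 8.8 c [ 0.5275 -0.2449  0.0674] rect [-0.6 -0.2] [ 43.2 100.9] 88.5 uz [-0.567 -0.088  0.819]
  blade rect centre [ 0.5279 -0.245   0.0669] handle pts along uz,uy,n rel pc:  169 [ 55.6 105.8] [-9.7 14. ] [-5.7  5.2  9.8]
top0 blade n 121 [0.811 0.144 0.566] lean 34.5 yaw n 10.0 c [ 0.5265 -0.2454  0.0698] rect [ 2.2 -0.1] [98.6 43.6] 0.9 uz [-0.558 -0.099  0.824]
  blade rect centre [ 0.5253 -0.2458  0.0716] handle pts along uz,uy,n rel pc:  124 [ 53.5 109.4] [-10.1  14. ] [-10.2   4.1   6.4]
w1 blade n 864 [0.809 0.13  0.572] lean 34.9 yaw n 9.2 c [ 0.5276 -0.247   0.0709] rect [-3.1 -0.4] [104.1  44. ] 0.3 uz [-0.565 -0.091  0.82 ]
  blade rect centre [ 0.5294 -0.2471  0.0683] handle pts along uz,uy,n rel pc:  795 [ 51.8 105.1] [-11.4  12.8] [-8.8  5.4  6.7]
```

```bash
python3 -m inch '[{"slide":[0.2,0,0],"angular":[0,0,-0.1],"claw":1},{"slide":[0.4,0,0],"angular":[0,0,-0.2],"claw":1},{"slide":[0.6,0,0],"angular":[0,0,-0.4],"claw":0},{"slide":[0.8,0,0],"angular":[0,0,-0.6],"claw":0},{"slide":[1,0,0],"angular":[0,0,-0.69],"claw":0}]'
python3 - <<'E'
from h import *
print(rel(cur(),pose([.6,.2,.25],0)))
E
```

```text
time: 2.95
position: [0.5254, -0.0232, 0.3287]
tool_rot: [2.219, 2.223, -0.0]
ft_force: [1.1, -0.9, 1.1]
grip_width: 0.811
grip_force: 0.0
(array([0.8925, 0.2998, 0.3144]), array([0.0011, 0.0014, 0.0036]))
```

```bash
python3 -m inch '[{"slide":[0.2,0.05,0.05],"angular":[0,0,0],"claw":0},{"slide":[0.4,0.15,0.15],"angular":[0,0,0],"claw":0},{"slide":[0.6,0.25,0.25],"angular":[0,0,0],"claw":0},{"slide":[0.8,0.3,0.31],"angular":[0,0,0],"claw":0},{"slide":[0.89,0.3,0.31],"angular":[0,0,0],"claw":0},{"slide":[0.89,0.3,0.31],"angular":[0,0,0],"claw":0},{"slide":[0.89,0.3,0.31],"angular":[0,0,0],"claw":0}]'
python3 - <<'E'
from h import *
d=cam('wrist');P=cloud(d);np.savez('w2.npz',P=P,color=d['color'],T=d['T'],depth=d['depth']);save(d,'w2.png')
print(cur().round(3)[:3,3])
P=P.reshape(-1,3);q=P[(abs(P[:,0]-.605)<.12)&(abs(P[:,1]-.205)<.1)]
for lo,hi in ((.051,.057),(.085,.091)):
    t=q[(q[:,2]>lo)&(q[:,2]<hi)]
    rc=cv2.minAreaRect((t[:,:2]*1000).astype(np.float32)); print(lo,len(t),np.percentile(t,[1,50,99],axis=0).round(4).tolist(),rc)
col=d['color'].astype(int).reshape(-1,3);m=(col[:,2]>1.6*col[:,0])&(col[:,2]>60)&(abs(P[:,0]-.605)<.15)&(abs(P[:,1]-.205)<.1)&(P[:,2]<.03)
t=P[m];print('blue',len(t),t.min(0).round(3),t.max(0).round(3),cv2.minAreaRect((t[:,:2]*1000).astype(np.float32)))
E
```

```text
time: 3.65
position: [0.5994, 0.1996, 0.25]
tool_rot: [-2.217, -2.224, 0.002]
ft_force: [0.1, -0.9, 0.1]
grip_width: 0.496
grip_force: 0.0
[0.6   0.198 0.251]
0.051 1709 [[0.5752, 0.1692, 0.0517], [0.5918, 0.2107, 0.0534], [0.6135, 0.2487, 0.0553]] ((601.0090942382812, 208.79046630859375), (52.53541946411133, 79.9832534790039), 0.2257872074842453)
0.085 1478 [[0.6139, 0.1696, 0.0857], [0.6256, 0.2108, 0.0874], [0.6374, 0.2485, 0.089]] ((625.7291870117188, 208.8831024169922), (79.64446258544922, 24.127531051635742), 89.8901596069336)
blue 3847 [0.53  0.155 0.   ] [0.681 0.258 0.02 ] ((605.3790283203125, 206.53439331054688), (152.0751953125, 101.68643188476562), 0.2531931400299072)
```

View pics/w2.png

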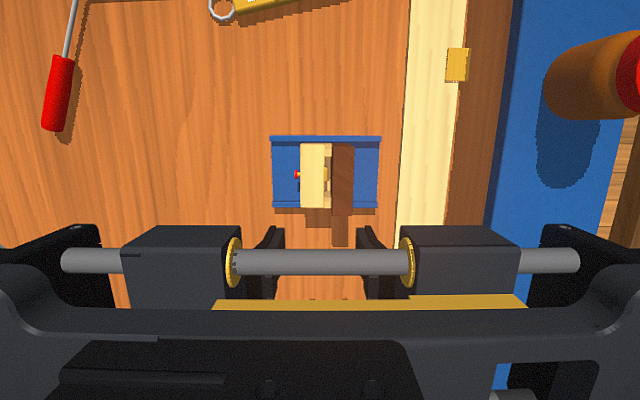

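```bash
cat >> h.py <<'E'
G=pose([.486,-.253,.1245],np.radians(9.2),np.radians(-35))
PRE=G.copy();PRE[:3,3]-=.12*G[:3,2]
E
python3 - <<'E'
from h import *
print(G.round(3),PRE[:3,3]);print(rel(cur(),PRE),cur().round(3))
M=pose([.5,-.05,.26],np.radians(4),np.radians(-15));print(rel(cur(),M))
E
```

```text
[[-0.16   0.809  0.566  0.486]
 [ 0.987  0.131  0.092 -0.253]
 [ 0.     0.574 -0.819  0.124]
 [ 0.     0.     0.     1.   ]] [ 0.41805623 -0.26400449  0.22279825]
(array([-1.8462, -0.7289,  0.1135]), array([-1.1656,  0.0954, -0.2956])) [[-0.     1.    -0.001  0.6  ]
 [ 1.     0.    -0.001  0.198]
 [-0.001 -0.001 -1.     0.251]
 [ 0.     0.     0.     1.   ]]
(array([-0.9905, -0.4008, -0.0365]), array([-0.5012,  0.0195, -0.1315]))
```

```bash
python3 -m inch '[{"slide":[-0.2,-0.08,-0.04],"angular":[-0.1,0,-0.02],"claw":0},{"slide":[-0.4,-0.16,-0.04],"angular":[-0.2,0,-0.05],"claw":0},{"slide":[-0.6,-0.24,-0.04],"angular":[-0.3,0,-0.08],"claw":0},{"slide":[-0.8,-0.32,-0.04],"angular":[-0.4,0.02,-0.1],"claw":0},{"slide":[-0.98,-0.4,-0.04],"angular":[-0.5,0.02,-0.13],"claw":0},{"slide":[-0.98,-0.4,-0.04],"angular":[-0.5,0.02,-0.13],"claw":0}]'
python3 - <<'E'
from h import *
print(rel(cur(),PRE))
E
```

```text
time: 4.3
position: [0.496, -0.0555, 0.2615]
tool_rot: [2.023, 2.14, 0.28]
ft_force: [-0.6, -0.2, 0.2]
grip_width: 0.499
grip_force: 0.0
(array([-0.8149, -0.3866,  0.0592]), array([-0.6636,  0.0914, -0.1791]))
```

```bash
python3 -m inch '[{"slide":[-0.2,-0.1,0],"angular":[-0.15,0.02,-0.04],"claw":0},{"slide":[-0.4,-0.2,0.02],"angular":[-0.3,0.04,-0.08],"claw":0},{"slide":[-0.6,-0.3,0.04],"angular":[-0.45,0.07,-0.12],"claw":0},{"slide":[-0.81,-0.39,0.06],"angular":[-0.66,0.09,-0.18],"claw":0},{"slide":[-0.81,-0.39,0.06],"angular":[-0.66,0.09,-0.18],"claw":0},{"slide":[-0.81,-0.39,0.06],"angular":[-0.66,0.09,-0.18],"claw":0},{"slide":[-0.81,-0.39,0.06],"angular":[-0.66,0.09,-0.18],"claw":0}]'
python3 - <<'E'
from h import *
print(rel(cur(),PRE),rel(cur(),G))
d=cam('wrist');P=cloud(d);save(d,'w3.png');np.savez('w3.npz',P=P,color=d['color'],T=d['T'])
P=P.reshape(-1,3);col=d['color'].reshape(-1,3).astype(float)
m=(abs(P[:,0]-.5)<.08)&(abs(P[:,1]+.247)<.05)&(P[:,2]>.02)&(P[:,2]<.2)
sat=(col.max(1)-col.min(1))/(col.max(1)+1)
b=P[m&(sat<.2)&(col.max(1)>110)]
W=cur();L=lambda p:(p-W[:3,3])@W[:3,:3]
print('blade in tool',len(b),np.percentile(L(b),[2,50,98],axis=0).round(4).tolist())
h=P[m&(P[:,2]>.115)&(sat>.3)];h=L(h);print('handle in tool',len(h),np.percentile(h,[2,50,98],axis=0).round(4).tolist())
print(ctrl.get_state()['joint_positions'].round(2))
E
```

```text
time: 5.0
position: [0.4211, -0.2596, 0.2212]
tool_rot: [1.733, 2.041, 0.645]
ft_force: [-0.4, 0.5, 0.5]
grip_width: 0.504
grip_force: 0.0
(array([-0.0152, -0.0086, -0.0139]), array([-0.0035, -0.0105,  0.0013])) (array([-0.0179, -0.0078,  0.4661]), array([-0.0035, -0.0105,  0.0013]))
blade in tool 98 [[0.0047, -0.005, 0.1368], [0.0129, -0.0028, 0.1429], [0.0137, -0.0007, 0.228]]
handle in tool 784 [[-0.0195, -0.0113, 0.0789], [-0.0024, -0.0026, 0.0806], [0.0052, 0.0054, 0.1222]]
[ 0.79 -0.24  0.05  2.19 -0.63  0.95  1.32]
```

View pics/w3.png

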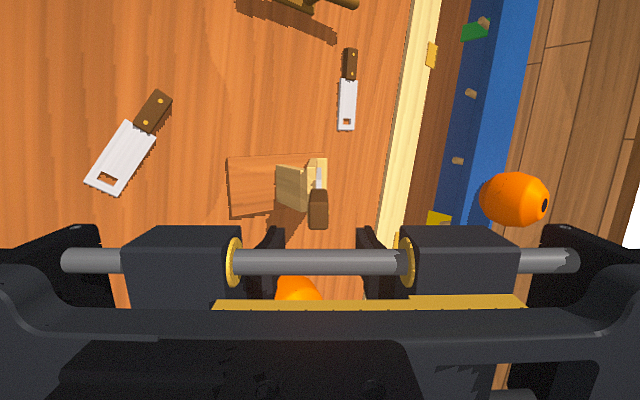

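```bash
python3 -m inch '[{"slide":[-0.02,-0.009,0.05],"angular":[0,-0.01,0],"claw":0},{"slide":[-0.02,-0.009,0.15],"angular":[0,-0.01,0],"claw":0},{"slide":[-0.02,-0.009,0.27],"angular":[0,-0.01,0],"claw":0},{"slide":[-0.02,-0.009,0.38],"angular":[0,-0.01,0],"claw":0},{"slide":[-0.02,-0.009,0.46],"angular":[0,-0.01,0],"claw":0},{"slide":[-0.02,-0.009,0.466],"angular":[0,-0.01,0],"claw":0},{"slide":[-0.02,-0.009,0.466],"angular":[0,-0.01,0],"claw":0}]' 30
python3 - <<'E'
from h import *
print(rel(cur(),G),ctrl.get_state()['joint_positions'].round(2))
E
```

```text
time: 5.75
position: [0.4889, -0.2471, 0.1247]
tool_rot: [1.722, 2.05, 0.644]
ft_force: [0.4, -1.1, 0.8]
grip_width: 0.499
grip_force: 0.0
(array([-0.0211, -0.0133, -0.0081]), array([-0.0046, -0.0139,  0.0198])) [ 0.71 -0.03  0.    2.22 -0.77  0.69  1.43]
```

```bash
python3 -m inch '[{"slide":[0,0,0],"angular":[0,0,0],"claw":0},{"slide":[0,0,0],"angular":[0,0,0],"claw":0}]'
python3 - <<'E'
from h import *
print(rel(cur(),G),ctrl.get_state()['qd'].round(3))
d=cam('wrist');P=cloud(d);save(d,'w4.png')
P=P.reshape(-1,3);col=d['color'].reshape(-1,3).astype(float)
m=(abs(P[:,0]-.5)<.08)&(abs(P[:,1]+.247)<.05)&(P[:,2]>.02)&(P[:,2]<.2)
sat=(col.max(1)-col.min(1))/(col.max(1)+1)
W=cur();h=(P[m&(P[:,2]>.115)&(sat>.3)]-W[:3,3])@W[:3,:3];print('handle in tool',len(h),np.percentile(h,[2,50,98],axis=0).round(4).tolist())
E
```

```text
time: 5.95
position: [0.4889, -0.2484, 0.1256]
tool_rot: [1.722, 2.047, 0.643]
ft_force: [0.0, -0.4, -0.8]
grip_width: 0.498
grip_force: 0.0
(array([-0.0159, -0.0147, -0.0046]), array([-0.0021, -0.0091,  0.0189])) [-0.001  0.005  0.001  0.003 -0.003 -0.002  0.002]
handle in tool 4318 [[-0.0078, -0.0255, -0.0897], [0.0107, -0.0024, -0.0512], [0.0363, 0.0302, 0.0091]]
```

View pics/w4.png

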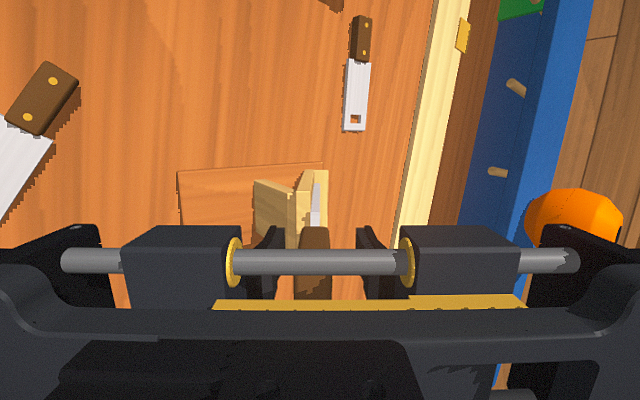

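```bash
python3 -m inch '[{"slide":[-0.016,-0.014,0],"angular":[0,-0.01,0.02],"claw":0},{"slide":[-0.016,-0.014,0],"angular":[0,-0.01,0.02],"claw":0},{"slide":[-0.016,-0.014,0],"angular":[0,-0.01,0.02],"claw":-1},{"slide":[-0.016,-0.014,0],"angular":[0,-0.01,0.02],"claw":-1},{"slide":[-0.016,-0.014,0],"angular":[0,-0.01,0.02],"claw":-1},{"slide":[-0.016,-0.014,0],"angular":[0,-0.01,0.02],"claw":-1},{"slide":[-0.016,-0.014,0],"angular":[0,-0.01,0.02],"claw":-1},{"slide":[-0.016,-0.014,0],"angular":[0,-0.01,0.02],"claw":-1},{"slide":[-0.016,-0.014,0],"angular":[0,-0.01,0.02],"claw":-1},{"slide":[-0.016,-0.014,0],"angular":[0,-0.01,0.02],"claw":-1}]' 40
python3 - <<'E'
from h import *
print(rel(cur(),G))
U=cur();U[:3,3]+=[0,0,.11];U2=pose(U[:3,3],np.radians(5),np.radians(-10));print(rel(cur(),U))
E
```

```text
time: 7.0
position: [0.4873, -0.2519, 0.1226]
tool_rot: [1.734, 2.038, 0.642]
ft_force: [4.9, 1.2, -0.1]
grip_width: 0.204
grip_force: 40.0
(array([-0.0036, -0.0006, -0.0095]), array([-0.0033, -0.0029, -0.001 ]))
(array([ 0.0007,  0.2518, -0.3609]), array([0., 0., 0.]))
```

```bash
python3 -m inch '[{"slide":[0,0.02,-0.03],"angular":[0,0,0],"claw":-1},{"slide":[0,0.07,-0.1],"angular":[0,0,0],"claw":-1},{"slide":[0,0.13,-0.18],"angular":[0,0,0],"claw":-1},{"slide":[0,0.19,-0.27],"angular":[0,0,0],"claw":-1},{"slide":[0,0.25,-0.36],"angular":[0,0,0],"claw":-1},{"slide":[0,0.3,-0.43],"angular":[0,0,0],"claw":-1},{"slide":[0,0.3,-0.43],"angular":[0,0,0],"claw":-1},{"slide":[0,0.3,-0.43],"angular":[0,0,0],"claw":-1}]'
python3 - <<'E'
from h import *
c=cur();print(rel(c,pose([.52,-.1,.29],np.radians(3),np.radians(-8))))
d=cam('scene');P=cloud(d)
r=ctrl.outline_of('gauge','scene')
for k in r[:4]:
    m=k['mask']&(d['depth']>0);print(round(k['confidence'],2),np.round(k['bbox']),np.percentile(P[m],[2,50,98],axis=0).round(3).tolist())
E
```

```text
time: 7.8
position: [0.4859, -0.2523, 0.2522]
tool_rot: [1.736, 2.039, 0.64]
ft_force: [0.0, 0.1, -2.7]
grip_width: 0.204
grip_force: 40.0
(array([0.5797, 0.2764, 0.009 ]), array([ 0.8905, -0.0795,  0.1932]))
0.82 [275. 256.  44.  10.] [[0.57, -0.162, -0.002], [0.6, -0.106, 0.006], [0.624, -0.048, 0.015]]
0.81 [228. 172.  17.  52.] [[0.477, -0.268, 0.156], [0.522, -0.245, 0.203], [0.554, -0.222, 0.259]]
0.55 [266. 198.  29.  13.] [[0.301, -0.263, -0.002], [0.336, -0.215, 0.006], [0.364, -0.164, 0.016]]
```

```bash
python3 -m inch '[{"slide":[0.05,0.02,0],"angular":[0.12,0,0.02],"claw":-1},{"slide":[0.15,0.07,0],"angular":[0.3,-0.02,0.05],"claw":-1},{"slide":[0.3,0.13,0],"angular":[0.5,-0.04,0.1],"claw":-1},{"slide":[0.45,0.2,0.01],"angular":[0.7,-0.06,0.15],"claw":-1},{"slide":[0.58,0.27,0.01],"angular":[0.89,-0.08,0.19],"claw":-1},{"slide":[0.58,0.27,0.01],"angular":[0.89,-0.08,0.19],"claw":-1}]'
python3 - <<'E'
from h import *
c=cur();print(rel(c,pose([.585,.209,.26],0,0)),c[:3,3])
E
```

```text
time: 8.5
position: [0.5232, -0.0917, 0.2903]
tool_rot: [2.079, 2.221, 0.161]
ft_force: [-0.7, -0.4, -1.9]
grip_width: 0.205
grip_force: 40.0
(array([1.1835, 0.3055, 0.1697]), array([ 0.271 , -0.0145,  0.126 ])) [ 0.52318471 -0.09172615  0.29032923]
```

```bash
python3 -m inch '[{"slide":[0.15,0.04,0.01],"angular":[0.04,0,0.02],"claw":-1},{"slide":[0.35,0.09,0.03],"angular":[0.1,0,0.05],"claw":-1},{"slide":[0.55,0.14,0.05],"angular":[0.16,0,0.08],"claw":-1},{"slide":[0.75,0.19,0.07],"angular":[0.22,-0.01,0.1],"claw":-1},{"slide":[0.9,0.24,0.1],"angular":[0.27,-0.015,0.126],"claw":-1},{"slide":[1,0.27,0.13],"angular":[0.27,-0.015,0.126],"claw":-1},{"slide":[1,0.27,0.13],"angular":[0.27,-0.015,0.126],"claw":-1}]'
python3 - <<'E'
from h import *
c=cur();print(rel(c,pose([.585,.209,.26],0,0)),c[:3,3])
E
```

```text
time: 9.2
position: [0.576, 0.1586, 0.2637]
tool_rot: [-2.224, -2.214, 0.006]
ft_force: [-0.4, 1.2, -1.9]
grip_width: 0.205
grip_force: 40.0
(array([0.2019, 0.0352, 0.0146]), array([-0.0101,  0.0004, -0.0083])) [0.57599473 0.15856789 0.26369903]
```

```bash
python3 -m inch '[{"slide":[0.1,0.02,0.01],"angular":[-0.01,0,-0.008],"claw":-1},{"slide":[0.2,0.035,0.015],"angular":[-0.01,0,-0.008],"claw":-1},{"slide":[0.2,0.035,0.015],"angular":[-0.01,0,-0.008],"claw":-1},{"slide":[0.2,0.035,0.015],"angular":[-0.01,0,-0.008],"claw":-1},{"slide":[0.2,0.035,0.015],"angular":[-0.01,0,-0.008],"claw":-1}]'
cat > meas.py <<'E'
from h import *
c=cur();print('tcp',c[:3,3].round(4),rel(c,pose([.585,.209,.26],0,0)))
for n in ('scene','top'):
    d=cam(n);P=cloud(d)
    for k in ctrl.outline_of('gauge',n)[:5]:
        m=k['mask']&(d['depth']>0);col=d['color'].astype(float);sat=(col.max(2)-col.min(2))/(col.max(2)+1)
        p=P[m]
        if len(p)<20 or abs(np.median(p[:,1])-.209)>.04: continue
        b=P[m&(sat<.25)&(P[...,2]<.26)&(P[...,2]>.03)]; 
        if len(b)<20: continue
        for _ in range(5):
            u,s,v=np.linalg.svd(b-b.mean(0),full_matrices=False);r=(b-b.mean(0))@v[2];b=b[abs(r)<max(2*np.std(r),.001)]
        nn=v[2]*np.sign(v[2,0])
        rc=cv2.minAreaRect((b[:,1:]*1000).astype(np.float32))
        print(n,round(k['confidence'],2),np.round(k['bbox']),len(b),'n',nn.round(3),'c',b.mean(0).round(4),'yz rect',rc,'z range',np.percentile(p[:,2],[1,99]).round(3))
E
python3 meas.py
```

```text
time: 9.7
position: [0.5871, 0.201, 0.2624]
tool_rot: [2.228, 2.205, -0.001]
ft_force: [-1.0, -1.0, -0.7]
grip_width: 0.206
grip_force: 40.0
tcp [0.5871 0.201  0.2624] (array([ 0.0318, -0.0087,  0.0095]), array([ 0.0088,  0.0106, -0.0198]))
scene 0.73 [391. 213.  21.  34.] 466 n [ 1.    -0.016  0.007] c [0.5902 0.1998 0.1968] yz rect ((199.87457275390625, 195.1707000732422), (96.8134765625, 42.83247756958008), 89.45140075683594) z range [0.002 0.241]
```

```bash
python3 -m inch '[{"slide":[0.036,0,0],"angular":[0,0,-0.02],"claw":-1},{"slide":[0.036,0,0.1],"angular":[0,0,-0.02],"claw":-1},{"slide":[0.036,0,0.2],"angular":[0,0,-0.02],"claw":-1},{"slide":[0.036,0,0.28],"angular":[0,0,-0.02],"claw":-1},{"slide":[0.036,0,0.29],"angular":[0,0,-0.02],"claw":-1},{"slide":[0.036,0,0.29],"angular":[0,0,-0.02],"claw":-1},{"slide":[0.036,0,0.29],"angular":[0,0,-0.02],"claw":-1},{"slide":[0.036,0,0.29],"angular":[0,0,-0.02],"claw":-1}]'
python3 meas.py
```

```text
time: 10.7
position: [0.5882, 0.2126, 0.1922]
tool_rot: [2.213, 2.219, 0.005]
ft_force: [-0.2, -0.2, -1.3]
grip_width: 0.208
grip_force: 40.0
tcp [0.5882 0.2126 0.1922] (array([-0.0151, -0.0105, -0.2713]), array([0.015 , 0.006 , 0.0046]))
scene 0.96 [392. 236.  20.  37.] 428 n [1.    0.001 0.011] c [0.5914 0.2117 0.1258] yz rect ((211.66990661621094, 123.71273803710938), (102.46217346191406, 43.09787368774414), 89.70068359375) z range [-0.001  0.182]
```

```bash
python3 -m inch '[{"slide":[-0.008,0.03,0],"angular":[0,0,0],"claw":-1},{"slide":[-0.008,0.06,0],"angular":[0,0,0],"claw":-1},{"slide":[-0.008,0.072,0],"angular":[0,0,0],"claw":-1},{"slide":[-0.008,0.072,0],"angular":[0,0,0],"claw":-1},{"slide":[-0.008,0.072,0],"angular":[0,0,0],"claw":-1}]'
python3 -m inch '[{"slide":[0,0.006,0],"angular":[0,0,0],"claw":-1},{"slide":[0,0.006,0],"angular":[0,0,0],"claw":-1},{"slide":[0,0.006,0],"angular":[0,0,0],"claw":-1}]'
python3 -m inch '[{"slide":[0,0.006,0],"angular":[0,0,0],"claw":-1},{"slide":[0,0.006,0],"angular":[0,0,0],"claw":-1},{"slide":[0,0.006,0],"angular":[0,0,0],"claw":-1}]'
```

```text
time: 11.4
position: [0.6053, 0.2102, 0.1905]
tool_rot: [2.215, 2.22, 0.001]
ft_force: [0.4, -0.4, -0.1]
grip_width: 0.204
grip_force: 40.0
time: 11.7
position: [0.6068, 0.2101, 0.1908]
tool_rot: [2.214, 2.219, 0.002]
ft_force: [-0.4, 0.1, -0.7]
grip_width: 0.204
grip_force: 40.0
time: 12.0
position: [0.6084, 0.21, 0.1908]
tool_rot: [2.214, 2.219, 0.002]
ft_force: [0.2, -0.3, -1.1]
grip_width: 0.207
grip_force: 40.0
```

```bash
for i in 1 2 3; do python3 -m inch '[{"slide":[0,0.006,0],"angular":[0,0,0],"claw":-1},{"slide":[0,0.006,0],"angular":[0,0,0],"claw":-1},{"slide":[0,0.006,0],"angular":[0,0,0],"claw":-1}]' | sed -n 2,4p; done
```

```text
position: [0.6093, 0.2102, 0.1906]
tool_rot: [2.215, 2.22, -0.0]
ft_force: [-2.4, 0.3, -0.7]
position: [0.6097, 0.2103, 0.1904]
tool_rot: [2.215, 2.221, -0.003]
ft_force: [-4.9, -0.1, 1.0]
position: [0.6101, 0.2104, 0.1902]
tool_rot: [2.216, 2.223, -0.007]
ft_force: [-7.5, 0.3, 1.6]
```

```bash
python3 -m inch '[{"slide":[0,-0.022,0],"angular":[0,0,0],"claw":-1},{"slide":[0,-0.022,0],"angular":[0,0,0],"claw":-1},{"slide":[0,-0.022,0.02],"angular":[0,0,0],"claw":-1},{"slide":[0,-0.022,0.04],"angular":[0,0,0],"claw":-1},{"slide":[0,-0.022,0.06],"angular":[0,0,0],"claw":-1},{"slide":[0,-0.022,0.075],"angular":[0,0,0],"claw":-1},{"slide":[0,-0.022,0.09],"angular":[0,0,0],"claw":-1},{"slide":[0,-0.022,0.09],"angular":[0,0,0],"claw":-1}]'
python3 meas.py
```

```text
time: 13.7
position: [0.6072, 0.2098, 0.1674]
tool_rot: [2.215, 2.22, 0.0]
ft_force: [-1.1, -0.4, -1.7]
grip_width: 0.2
grip_force: 40.0
tcp [0.6072 0.2098 0.1674] (array([-0.0044, -0.0873, -0.3708]), array([0.0083, 0.0082, 0.0044]))
scene 0.85 [389. 242.  22.  25.] 293 n [ 1.    -0.002  0.005] c [0.6103 0.2086 0.1168] yz rect ((208.90158081054688, 116.66525268554688), (42.81421661376953, 64.32581329345703), 0.4507901966571808) z range [0.086 0.157]
```

```bash
python3 -m inch '[{"slide":[0,0,0.02],"angular":[0,0,0],"claw":-1},{"slide":[0,0,0.04],"angular":[0,0,0],"claw":-1},{"slide":[0,0,0.06],"angular":[0,0,0],"claw":-1},{"slide":[0,0,0.075],"angular":[0,0,0],"claw":-1},{"slide":[0,0,0.09],"angular":[0,0,0],"claw":-1},{"slide":[0,0,0.09],"angular":[0,0,0],"claw":-1}]' 55 | sed -n 2,6p
python3 -m inch '[{"slide":[0,0,0.015],"angular":[0,0,0],"claw":-1},{"slide":[0,0,0.03],"angular":[0,0,0],"claw":-1},{"slide":[0,0,0.03],"angular":[0,0,0],"claw":-1},{"slide":[0,0,0.03],"angular":[0,0,0],"claw":-1}]'| sed -n 2,6p
```

```text
position: [0.6084, 0.2098, 0.1453]
tool_rot: [2.214, 2.218, 0.004]
ft_force: [5.1, 0.2, -2.3]
grip_width: 0.208
grip_force: 55.0
position: [0.6071, 0.2098, 0.1372]
tool_rot: [2.215, 2.22, -0.0]
ft_force: [3.2, 1.0, -5.0]
grip_width: 0.206
grip_force: 55.0
```

```bash
for i in 1 2; do python3 -m inch '[{"slide":[0,0,0.01],"angular":[0,0,0],"claw":-1},{"slide":[0,0,0.02],"angular":[0,0,0],"claw":-1},{"slide":[0,0,0.02],"angular":[0,0,0],"claw":-1},{"slide":[0,0,0.02],"angular":[0,0,0],"claw":-1}]'| sed -n 2,6p; done
```

```text
position: [0.6073, 0.2109, 0.1343]
tool_rot: [2.214, 2.221, 0.002]
ft_force: [-0.4, 1.3, 5.3]
grip_width: 0.202
grip_force: 55.0
position: [0.6074, 0.2112, 0.134]
tool_rot: [2.213, 2.219, 0.003]
ft_force: [-7.4, -2.2, 27.8]
grip_width: 0.199
grip_force: 55.0
```

```bash
python3 -m inch '[{"slide":[0,0,-0.018],"angular":[0,0,0],"claw":-1},{"slide":[0,0,-0.018],"angular":[0,0,0],"claw":-1},{"slide":[0,0,-0.018],"angular":[0,0,0],"claw":0},{"slide":[0,0,-0.018],"angular":[0,0,0],"claw":0},{"slide":[0,0,-0.018],"angular":[0,0,0],"claw":0},{"slide":[0,0,-0.018],"angular":[0,0,0],"claw":0},{"slide":[0,0,-0.018],"angular":[0,0,0],"claw":0},{"slide":[0,0,-0.018],"angular":[0,0,0],"claw":0}]'
python3 - <<'E'
from h import *
d=cam('wrist');save(d,'w5.png')
E
```

```text
time: 16.5
position: [0.6076, 0.2097, 0.1325]
tool_rot: [2.214, 2.219, 0.001]
ft_force: [-0.0, 0.1, -0.5]
grip_width: 0.489
grip_force: 0.0
```

View pics/w5.png

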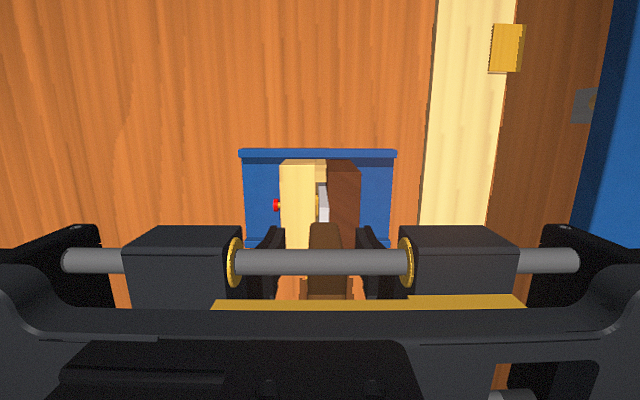

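```bash
python3 -m inch '[{"slide":[0,0,-0.05],"angular":[0,0,0],"claw":0},{"slide":[0,0,-0.15],"angular":[0,0,0],"claw":0},{"slide":[0,0,-0.3],"angular":[0,0,0],"claw":0},{"slide":[0,0,-0.45],"angular":[0,0,0],"claw":0},{"slide":[0,0,-0.48],"angular":[0,0,0],"claw":0},{"slide":[0,0,-0.48],"angular":[0,0,0],"claw":0},{"slide":[0,0,-0.48],"angular":[0,0,0],"claw":0}]'
python3 meas.py
python3 - <<'E'
from h import *
for n in ('scene','top','wrist'):
    d=cam(n);P=cloud(d).reshape(-1,3);q=P[(abs(P[:,0]-.608)<.035)&(abs(P[:,1]-.21)<.03)&(P[:,2]>.1)&(P[:,2]<.19)]
    print(n,len(q),np.percentile(q,[1,50,99],axis=0).round(4).tolist())
    if n=='wrist': cv2.imwrite('pics/w6.png',cv2.resize(d['color'][100:250,220:430],None,fx=3.5,fy=3.5,interpolation=3)[...,::-1])
E
```

```text
time: 17.25
position: [0.6067, 0.21, 0.2521]
tool_rot: [2.214, 2.219, 0.0]
ft_force: [0.0, -0.0, -1.2]
grip_width: 0.498
grip_force: 0.0
tcp [0.6067 0.21   0.2521] (array([-0.0041, -0.0866, -0.0319]), array([0.0088, 0.0086, 0.0043]))
scene 0.64 [390. 238.  21.  31.] 111 n [ 0.999 -0.014 -0.031] c [0.6128 0.2104 0.1014] yz rect ((210.0251007080078, 101.9710693359375), (27.412389755249023, 43.46852493286133), 88.17205047607422) z range [-0.001  0.175]
scene 326 [[0.6041, 0.1887, 0.1009], [0.6176, 0.2095, 0.1403], [0.6212, 0.2304, 0.1749]]Traceback (most recent call last):
  File "<stdin>", line 4, in <module>
    return _quantile_unchecked(
        a, q, axis, out, overwrite_input, method, keepdims, weights)
    return _ureduce(a,
                    func=_quantile_ureduce_func,
    ...<5 lines>...
                    overwrite_input=overwrite_input,
                    method=method)
    r = func(a, **kwargs)
    result = _quantile(arr,
                       quantiles=q,
    ...<2 lines>...
                       out=out,
                       weights=wgt)
    slices_having_nans = np.isnan(arr[-1, ...])
                                  ~~~^^^^^^^^^
IndexError: index -1 is out of bounds for axis 0 with size 0
```

```bash
python3 -c "
from bench import ctrl
print(ctrl.get_state()['time'],ctrl.close_job())"
```

```text
the job is handed in; nothing more can be done
17.55 None
```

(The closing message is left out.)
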